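Empty the stopper hopper into the tray

TASK

Set the white tray on the worktop under the end of the hopper's chute, then pull the hopper's red slide gate open so that all six stoppers drop into the tray, and push the gate fully shut again. Leave the tray standing there with all the stoppers in it, and do not disturb the bottles and the flask nearby.

Things in the scene. Friction and masses are not known exactly. Their poses are not given: they have to be found in the camera images.
- hopper: hopper fixed to the worktop: clear square tower, 92 mm outside, 84 inside, top 330 mm up, on a blue foot. Origin: under the tower's axis, on the worktop; x, y along its sides, z up. Gate pulls out to -y (robot's right); steel chute, 92 mm wide, 38 deg, leaves to +y (left). Foot and legs span x -65..65, y -109..-15 mm; beyond y = -15 all (tower, chute to y = 85) is over 84 mm up
- chute_lip (a point): middle of the lower end of the chute, on its floor: 85 mm to +y of the hopper's axis and 91 mm above the worktop; the stoppers leave it towards the hopper's +y and fly up to 10 cm beyond it as they fall, so it belongs over the part of the tray nearest the hopper. Axes as the hopper
- gate_handle (a point): centre of the upright red grip on the gate: a flat block 46 mm (hopper x) by 14 mm (hopper y) by 55 mm high, its top 290 mm above the worktop; this point is 270 mm above the worktop. With the gate shut it stands 133 mm to -y of the hopper's axis (gap to the tower 75 mm, to the gate rails below 34 mm). Axes as the hopper
- gate (a joint): how far the gate is pulled out, in m: 0 shut (a stop), 0.090 fully open (a stop). It slides along the hopper's -y, with about 3 N of friction, and stays where it is left. The stoppers need most of the travel to be out of the way before all of them fall
- tray: loose white open catch tray, 130 mm (its x) by 160 mm (its y) outside, 60 mm high, walls and floor 4 mm, rim 1 to 3 mm wider, mass about 0.2 kg, with a blue upright grip on its +y side. Origin: middle of its underside, z up
- tray_handle (a point): grip point on the tray's blue grip: an upright plate 60 mm (tray x) by 12 mm (tray y), reaching from 40 to 102 mm above the tray's underside and standing 32 mm off the tray's wall; this point is 118 mm to +y of the tray's origin and 85 mm above its underside. Axes as the tray
- piece_0_mid (a point): centre of one of the six brown rubber stoppers, 26 mm wide and 26 mm high, 12 g; at the start in the hopper, on the gate
- piece_1_mid (a point): centre of one of the six brown rubber stoppers, 26 mm wide and 26 mm high, 12 g; at the start in the hopper, on the gate
- piece_2_mid (a point): centre of one of the six brown rubber stoppers, 26 mm wide and 26 mm high, 12 g; at the start in the hopper, on the gate
- piece_3_mid (a point): centre of one of the six brown rubber stoppers, 26 mm wide and 26 mm high, 12 g; at the start in the hopper, on the gate
- piece_4_mid (a point): centre of one of the six brown rubber stoppers, 26 mm wide and 26 mm high, 12 g; at the start in the hopper, on the gate
- piece_5_mid (a point): centre of one of the six brown rubber stoppers, 26 mm wide and 26 mm high, 12 g; at the start in the hopper, on the gate
- blue_bottle_mid (a point): white plastic bottle with a blue pointed cap, 46 mm wide, 124 mm high, a bystander; point half-way up
- amber_bottle_mid (a point): brown bottle with a black cap, 42 mm wide, 90 mm high, a bystander; point half-way up
- conical_flask_mid (a point): empty clear conical flask, 64 mm wide, 105 mm high, a bystander; point half-way up

How it is judged:
By the outcome, as a careful person would: the job done as asked, in the order asked, and still so for the second after the job is handed in, with the robot touching nothing.
It also fails if it takes over 51 s, if anything falls off the work surface, if the arm or the gripper's body presses on something with over 40 N, if the wrist force passes 120 N, or if a joint passes its speed limit or range.

ROBOT

A 6-joint arm with a two-finger parallel gripper is mounted at the origin on a cart in front of the work surface, level with it; the furniture and walls round the work are solid. World frame = base frame: x ahead of the robot, y to its left, z up, the work surface at z = 0. Lengths are in m, angles in rad, forces in N, time in s.
With the tool pointing down it reaches from about 0.3 to 0.875 m from the base axis. Payload 6.4 kg.
Tool frame: the origin (TCP) lies at the very end of the fingers, on their centre line; the grasp point (between the pads) lies 19 mm behind it (ctrl.pinch_z is the distance from the TCP to the grasp point, in m); z points along the fingers, y is the line along which they close (so a half turn about z gives the same grasp; the last joint's range is limited). The gripper opens to 85 mm and grips with 20 to 120 N. Pads are 22 mm wide; open, the fingers measure 114 mm over their backs; the gripper's body (76 mm by 85 mm) begins 54 mm behind the grasp point. The pads swing forward as they close: fully open they stand 13 mm farther back than shut.
Start: joints at [0.895, 0.181, 1.607, -0, 1.354, -0.206], TCP at [0.26, 0.513, 0.231] pointing down, gripper open.
Joint ranges: [-2.99, 2.99], [-0.89, 2.07], [0.3, 2.58], [-1.14, 4.28], [0, 2.63], [-3.12, 3.12]. Speed limits (rad/s): [2.57, 2.57, 3.01, 3.14, 3.14, 3.14].

INTERFACE

Orientations are given as a unit quaternion [w, x, y, z].
In Python, from rig import ctrl gives the robot as it stands. The module is installed in compiled form; this text tells all that it offers.
- The arm moves only by the tool step_arm, never from a script. Its argument "motion" is a list of rows, each a list of 4 numbers: the shift along the tool's x, y, z in m, then the turn about the tool's z in degrees. In form: [[x, y, z, turn], ...]. A call has 1 to 5 rows; each row shifts and turns the commanded pose from where the row before left it, along the tool's axes as they then stand; what a row does not reach is not made up. A row lasts 1/10 s, in which the tool goes at most 50 mm and 8.59 degrees, less where a joint would pass 70% of its speed; a pose out of reach is approached as far as the arm can. A call is refused whole if a number of a shift passes 0.05 or a number of a turn 8.59, either way. A call with a gripper value outside its range is refused whole. "jaw" is the opening in per cent of the stroke, from 0 (shut) to 100 (fully open), set as the call begins (left out, the last holds). The fingers move at their own pace and stop on an object; "force" is the grip in N (left out, the last holds). Time passes only in rows, so rows that do not move let the fingers close. It gives the time, the measured TCP pose, the force, the opening and the grip force at its end, in the units of the state.
- ctrl.observe(): the state, without advancing time (a new reading comes with each control period).
- ctrl.capture(name): name is "scene" or "top" or "wrist"; returns a dict with "pixels" (400x640x3 uint8, red, green, blue), "K" (3x3 intrinsics, pixels), "rvec" (rotation vector, rad) and "tvec" (3), from world to camera coordinates, as OpenCV has them; the wrist camera has in their place "T_tool_cam" (4x4, takes a point from camera to tool coordinates, whose origin is the TCP and whose axes are the flange's). Camera axes: x right, y down, z forward; pixel columns grow to the right and rows downward; lengths in m; the calibration is good to about 2 mm. A picture is of the moment at which its call begins: read the wrist's pose just before it. There is no depth.
- ctrl.sign_off(): hands the job in; it is judged then, once.
The state is a dict: "t": time; "q": joint angles; "joint_velocities": joint speeds; "joint_torque": joint torques, N m; "tcp_pos": TCP position; "ee_rot": TCP orientation; "ft_force": force on the tool from outside, world axes, zero at the start; "moment": the same for the moment, N m; "width": opening from 0.0 (shut) to 1.0 (fully open); "grip_force": force on a finger pad.
Only numpy, scipy, OpenCV 4.12 (cv2) and the standard library are available. Lean on these libraries where they do the work, as an engineer would, in place of code of your own. Each camera call takes 0.05 s, during which the arm holds its last target. There are 200 camera calls.

## Working session

There is one attempt and no reset: what is moved stays moved. The work goes in short steps, Python scripts to look and compute and a tool call to move; the robot and the scene stay as the last step left them, time stands still between calls to the robot, and variables do not carry over. Pictures are saved under pics/ and viewed, at most 14 in all, crops included, and the job is handed in when it is done.

Besides the shell and the picture viewer there is one more tool, called after "Emit:" as name([rows], argument=value, ...), one row to a line, values as JSON. step_arm: Moves the arm, as the interface text tells. Its arguments: {"type":"object","properties":{"motion":{"type":"array","items":{"type":"array","items":{"type":"number"}}},"jaw":{"type":"number"},"force":{"type":"number"}},"required":["motion"]}

```bash
mkdir -p pics
cat > h.py <<'E'
import numpy as np, cv2
from rig import ctrl
from scipy.spatial.transform import Rotation as R
def cam(n):
    s=ctrl.observe(); c=ctrl.capture(n)
    if n=="wrist":
        q=s["ee_rot"]; T=np.eye(4); T[:3,:3]=R.from_quat([q[1],q[2],q[3],q[0]]).as_matrix(); T[:3,3]=s["tcp_pos"]
        M=T@np.array(c["T_tool_cam"]); Rc=M[:3,:3].T; o=M[:3,3]
    else:
        Rc=cv2.Rodrigues(np.array(c["rvec"],float))[0]; o=-Rc.T@np.array(c["tvec"],float).ravel()
    return dict(im=c["pixels"],K=np.array(c["K"]),R=Rc,o=o)
def onz(c,uv,z):
    d=c["R"].T@np.linalg.inv(c["K"])@np.array([uv[0],uv[1],1.]); return c["o"]+d*(z-c["o"][2])/d[2]
def proj(c,p):
    v=c["K"]@(c["R"]@(np.array(p)-c["o"])); return v[:2]/v[2]
def save(c,f,s=1.25): cv2.imwrite(f,cv2.resize(c["im"][:,:,::-1],None,fx=s,fy=s))
E
python3 - <<'E'
from h import *
import pickle
s=ctrl.observe(); print(s)
for n in("scene","top"):
    c=cam(n); pickle.dump(c,open(n+".pkl","wb")); save(c,f"pics/{n}0.png"); print(n,c["o"],c["K"][0,0])
E
```

```text
{'t': 0.0, 'q': array([ 8.94695750e-01,  1.81534507e-01,  1.60799786e+00, -5.22749716e-06,
        1.35376569e+00, -2.06338417e-01]), 'joint_velocities': array([-0.00176248,  0.00098492,  0.00010411,  0.00015189, -0.00073309,
       -0.00169576]), 'joint_torque': array([-1.34432357e-03, -4.44874012e+01, -3.51330793e+01, -4.18462560e-04,
        9.08444548e-03, -1.98010372e-05]), 'tcp_pos': array([0.2599502 , 0.51228325, 0.23039271]), 'ee_rot': array([-3.61832475e-04,  2.32726698e-01,  9.72541802e-01, -7.72129946e-04]), 'ft_force': array([ 0.02743508, -0.57805276,  0.28605185]), 'moment': array([-0.0321509 , -0.03126881,  0.03340949]), 'grip_force': 0.0, 'width': 1.0032575403848654}
scene [-0.010059   -0.33152353  0.87309219] 375.30835322274777
top [0.38519275 0.07090651 1.29947236] 366.0836384005348
```

View pics/scene0.png

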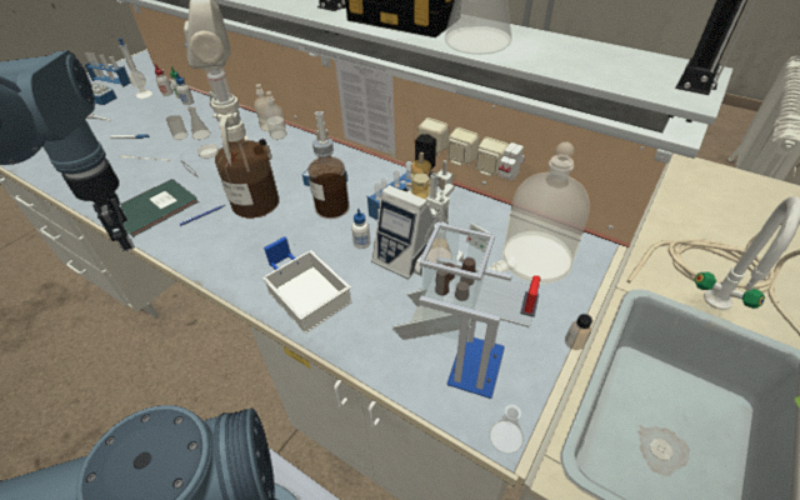

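View pics/top0.png

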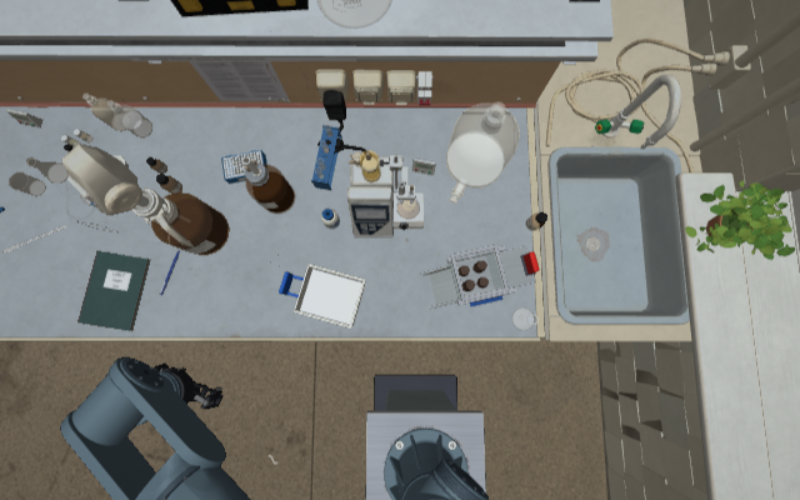

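The scene view shows the tray at (308,288) with its blue grip at (278,252), the hopper at (460,270), and the red gate grip at (531,295), in 800-px coordinates. The top view shows the tray at (330,295), its grip at (290,283), the hopper at (478,275), the red grip at (530,263), the blue bottle at (330,217), the amber bottle at (538,220) and the flask at (523,318).

Run:
```python
from h import *
import pickle
t=pickle.load(open("top.pkl","rb")); s=pickle.load(open("scene.pkl","rb"))
def big(c,f,roi):
    hsv=cv2.cvtColor(c["im"],cv2.COLOR_RGB2HSV).astype(int); m=f(hsv[...,0],hsv[...,1],hsv[...,2]).astype(np.uint8)
    z=np.zeros_like(m); a,b,d,e=[int(v/1.25) for v in roi]; z[b:e,a:d]=m[b:e,a:d]
    cs=cv2.findContours(z,cv2.RETR_EXTERNAL,cv2.CHAIN_APPROX_NONE)[0]; return max(cs,key=cv2.contourArea)
red=lambda h,S,v:((h<8)|(h>172))&(S>140)&(v>70)
blue=lambda h,S,v:(h>100)&(h<125)&(S>150)
white=lambda h,S,v:(S<22)&(v>150)
for nm,c,f,roi,z in [("red",t,red,(510,240,550,285),.29),("tgrip",t,blue,(270,260,310,305),.102),("tray",t,white,(290,255,375,335),.06),("foot",t,blue,(460,285,515,315),.01),
  ("red_s",s,red,(510,265,550,325),.29),("tgrip_s",s,blue,(255,225,300,270),.102)]:
    k=big(c,f,roi); r=cv2.minAreaRect(k); b=cv2.boxPoints(r)
    print(nm,cv2.contourArea(k),np.round(r[0],1)); print(np.round([onz(c,p,z)[:2] for p in b],4).tolist())
def crop(c,a,sc,f):
    x,y,X,Y=[int(v/1.25) for v in a]; cv2.imwrite(f,cv2.resize(c["im"][y:Y,x:X,::-1],None,fx=sc,fy=sc,interpolation=cv2.INTER_CUBIC))
a=t["im"][180:275,210:445,::-1]; a=cv2.resize(a,None,fx=3.4,fy=3.4,interpolation=cv2.INTER_CUBIC); cv2.imwrite("pics/tc.png",a)
for n,p,z in [("amber",(538,220),.09),("flask",(523,318),.05),("bluecap",(329,212),.124)]:
    print(n,onz(t,np.array(p)/1.25,z))
```

```text
red 123.5 [424.7 210. ]
[[0.5376, -0.2056], [0.5445, -0.2312], [0.502, -0.2407], [0.4951, -0.2152]]
tgrip 106.5 [232.2 227.9]
[[0.4677, 0.3866], [0.5204, 0.37], [0.5037, 0.3226], [0.4512, 0.3395]]
tray 1784.5 [263.4 236.8]
[[0.4115, 0.3582], [0.5552, 0.3214], [0.5075, 0.1576], [0.3655, 0.1973]]
foot 30.0 [388.6 240.3]
[[0.4436, -0.128], [0.4638, -0.2165], [0.4559, -0.2181], [0.4357, -0.1296]]
red_s 156.0 [425.5 235.1]
[[0.4607, -0.237], [0.5384, -0.2204], [0.5413, -0.2337], [0.4637, -0.2493]]
tgrip_s 250.0 [222.7 202.4]
[[0.4586, 0.3818], [0.5166, 0.3663], [0.479, 0.2964], [0.4244, 0.3129]]
amber [ 0.66234647 -0.30624867  0.09      ]
flask [ 0.40028074 -0.26484555  0.05      ]
bluecap [0.67584593 0.254915   0.124     ]
```

View pics/tc.png

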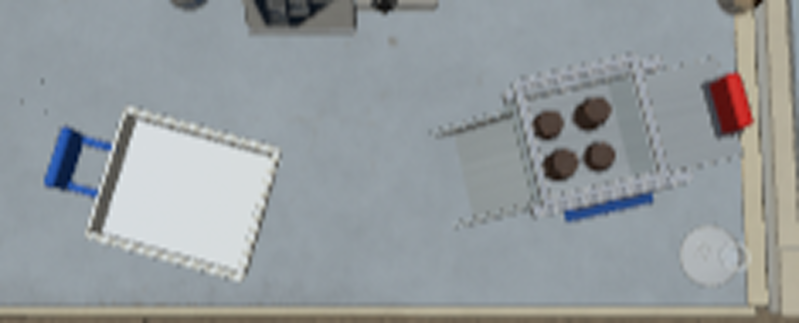

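Top crop (3.4x, offset 210,180): tray rim corners are at (130,107), (280,152), (240,280) and (90,235), and the grip's top is near (60,157). The red grip's top is near (735,103), and the tower top's corners are at about (513,93), (636,57), (662,185) and (540,215). There is open worktop under the chute.

Run:
```python
from h import *
import pickle
t=pickle.load(open("top.pkl","rb")); s=pickle.load(open("scene.pkl","rb"))
f=lambda p,z:onz(t,np.array(p)/3.4+[210-.35,180-.35],z)[:2]
def show(n,P,z):
    w=np.array([f(p,z) for p in P]); print(n,w.round(4).tolist(),"mid",w.mean(0).round(4)); 
    print("  sides",[(round(np.linalg.norm(w[(i+1)%4]-w[i]),4),round(np.degrees(np.arctan2(*(w[(i+1)%4]-w[i])[::-1])),1)) for i in range(len(w))])
    return w.mean(0)
a=show("tray",[(130,107),(280,152),(240,280),(90,235)],.06)
g=show("grip",[(63,126),(75,130),(58,188),(46,184)],.102)
h=show("tower",[(513,93),(636,57),(662,185),(540,215)],.33)
r=show("red",[(718,80),(738,74),(752,126),(730,134)],.29)
for A,B,n in((a,g,"tray+y"),(r,h,"hop+y")):
    d=B-A; print(n,np.linalg.norm(d),np.degrees(np.arctan2(d[1],d[0])))
# scene image crops for refinement: both regions
im=s["im"][:,:,::-1]
A=cv2.resize(im[180:270,200:290],None,fx=4.4,fy=4.4,interpolation=cv2.INTER_CUBIC)
B=cv2.resize(im[175:275,305:440],None,fx=3,fy=3,interpolation=cv2.INTER_CUBIC)
H=np.zeros((396,A.shape[1]+B.shape[1],3),np.uint8); H[:,:A.shape[1]]=A[:396]; H[:300,A.shape[1]:]=B; cv2.imwrite("pics/sc.png",H)
```

```text
tray [[0.5463, 0.3135], [0.5011, 0.1626], [0.3752, 0.2003], [0.419, 0.3489]] mid [0.4604 0.2563]
  sides [(np.float64(0.1576), np.float64(-106.7)), (np.float64(0.1313), np.float64(163.3)), (np.float64(0.1549), np.float64(73.6)), (np.float64(0.1321), np.float64(-15.5))]
grip [[0.5223, 0.3694], [0.5184, 0.3576], [0.4626, 0.3717], [0.4664, 0.3834]] mid [0.4924 0.3705]
  sides [(np.float64(0.0124), np.float64(-108.3)), (np.float64(0.0576), np.float64(165.8)), (np.float64(0.0123), np.float64(71.8)), (np.float64(0.0576), np.float64(-14.1))]
tower [[0.5223, -0.0401], [0.5511, -0.1379], [0.4501, -0.1547], [0.4269, -0.0593]] mid [ 0.4876 -0.098 ]
  sides [(np.float64(0.102), np.float64(-73.6)), (np.float64(0.1024), np.float64(-170.6)), (np.float64(0.0982), np.float64(103.6)), (np.float64(0.0973), np.float64(11.4))]
red [[0.5388, -0.2133], [0.5438, -0.23], [0.5008, -0.2394], [0.4943, -0.2211]] mid [ 0.5194 -0.226 ]
  sides [(np.float64(0.0174), np.float64(-73.3)), (np.float64(0.044), np.float64(-167.6)), (np.float64(0.0194), np.float64(109.7)), (np.float64(0.0452), np.float64(9.9))]
tray+y 0.11864162372672182 74.34588004463292
hop+y 0.13182504961782884 103.96145135887262
```

View pics/sc.png

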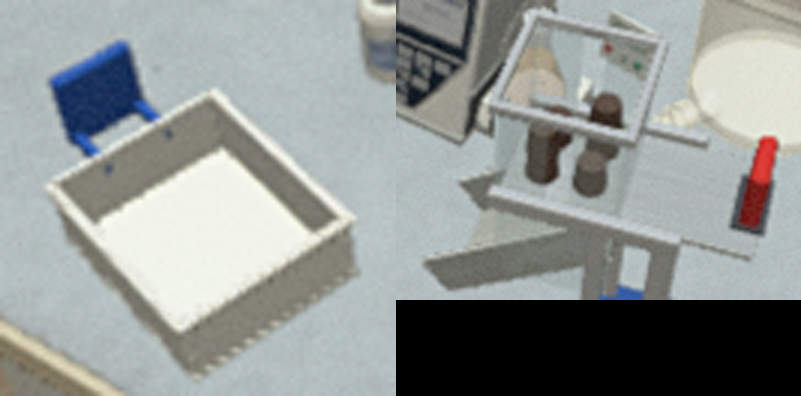

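```bash
cat >> h.py <<'E'
def go(p,yaw,s=None):
    "remaining shift in tool axes, after turning tool y to heading yaw (deg), and that turn"
    s=s or ctrl.observe(); q=s["ee_rot"]; M=R.from_quat([q[1],q[2],q[3],q[0]]).as_matrix()
    cur=np.degrees(np.arctan2(M[1,1],M[0,1])); d=np.array(p)-s["tcp_pos"]; r=[]
    for yw in (cur,yaw):
        a=np.radians(yw); y=np.array([np.cos(a),np.sin(a)]); x=np.array([-y[1],y[0]])
        r.append((d[:2]@x,d[:2]@y,-d[2]))
    print("t %.2f yaw %.2f turn %.2f"%(s["t"],cur,cur-yaw),"now-axes",np.round(r[0],4),"after-axes",np.round(r[1],4),"tilt",M[:,2].round(3),"w",round(s["width"],3),"F",np.round(s["ft_force"],1),"g",round(s["grip_force"],1))
E
python3 - <<'E'
from h import *
import pickle
s=pickle.load(open("scene.pkl","rb"))
m=lambda p:proj(s,p)
print("gripA",(m([.4924,.3705,.102])-[200,180])*4.4, "tray",(m([.4604,.2563,.06])-[200,180])*4.4)
print("redB",(m([.5194,-.226,.29])-[305,175])*3+[396,0],"towerB",(m([.4876,-.098,.33])-[305,175])*3+[396,0],)
go([.4924,.3705,.2],74.3)
E
```

```text
gripA [89.67237735 59.62932326] tray [196.84174686 198.66418693]
redB [755.41098156 155.69188941] towerB [570.81940974  71.84548989]
t 0.10 yaw 63.08 turn -11.22 now-axes [-0.2715 -0.0212  0.0305] after-axes [-0.2621 -0.0736  0.0305] tilt [-0.001 -0.001 -1.   ] w 1.005 F [-0.2  0.3  0.7] g 0.0
```

Emit:
step_arm([
  [0, 0, 0, -5.6],
  [0, 0, 0, -5.6],
  [-0.045, -0.012, 0.005, 0],
  [-0.045, -0.012, 0.005, 0],
  [-0.045, -0.012, 0.005, 0],
], jaw=50, force=80)

```text
t: 0.6
tcp_pos: [0.3811, 0.4407, 0.2158]
ee_rot: [-0.0, 0.136, 0.991, -0.0]
ft_force: [0.5, 0.2, -0.9]
width: 0.5
grip_force: 0.0
```

Emit:
step_arm([
  [-0.042, -0.012, 0.005, 0],
  [-0.042, -0.012, 0.005, 0],
  [-0.042, -0.012, 0.005, 0],
  [0, 0, 0, 0],
  [0, 0, 0, 0],
])

```text
t: 1.1
tcp_pos: [0.4922, 0.3718, 0.2004]
ee_rot: [-0.001, 0.138, 0.99, -0.0]
ft_force: [0.2, 0.4, -1.1]
width: 0.5
grip_force: 0.0
```

Run:
```python
from h import *
import pickle
go([.4924,.3705,.066],74.3)
c=cam("wrist"); pickle.dump(c,open("w1.pkl","wb")); save(c,"pics/w1.png",1.25)
print("pred grip",proj(c,[.4924,.3705,.102])*1.25)
```

```text
t 1.10 yaw 74.15 turn -0.15 now-axes [-0.0005 -0.0012  0.1344] after-axes [-0.0005 -0.0012  0.1344] tilt [-0.002 -0.    -1.   ] w 0.5 F [ 0.2  0.4 -1.1] g 0.0
pred grip [397.79250349 243.30913973]
```

View pics/w1.png

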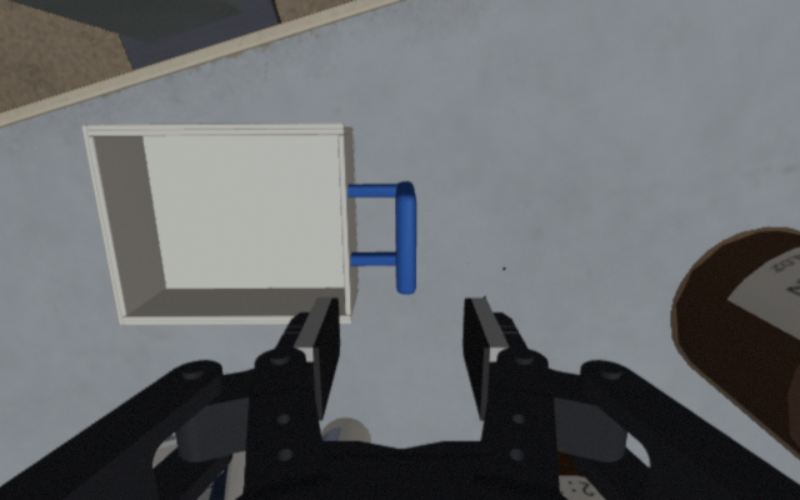

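The wrist view shows the blue grip's top edge running from (404,185) to (406,292), centred near (405,238) and parallel to the pads, with the tray rim to its left.

Run:
```python
from h import *
import pickle
c=pickle.load(open("w1.pkl","rb"))
h=cv2.cvtColor(c["im"],cv2.COLOR_RGB2HSV).astype(int); m=((h[...,0]>100)&(h[...,0]<125)&(h[...,1]>150)&(h[...,2]>60)).astype(np.uint8); m[:,:316]=0; m[:,340:]=0; m[245:]=0
ys,xs=np.nonzero(m); print(xs.min(),xs.max(),ys.min(),ys.max())
for y in(155,180,200,225): print(y,np.nonzero(m[y])[0][[0,-1]])
P=[onz(c,((316+xs.max()+2)/2-.0,y),.102) for y in(ys.min(),ys.max())]; print(P)
g=onz(c,((xs.max()+1-xs.max()+325.5),(ys.min()+ys.max())/2),.102); print(g)
for uv in[(86,127),(347,127),(352,320),(122,321)]: print(onz(c,np.array(uv)/1.25,.06).round(4))
go([g[0],g[1],.066],74.3)
```

```text
316 332 146 234
155 [316 330]
180 [317 332]
200 [318 331]
225 [318 331]
[array([0.46080613, 0.38433627, 0.102     ]), array([0.52218514, 0.36704951, 0.102     ])]
[0.49074095 0.37699628 0.102     ]
[0.3794 0.2028 0.06  ]
[0.4235 0.3574 0.06  ]
[0.5478 0.3212 0.06  ]
[0.5048 0.1675 0.06  ]
t 1.15 yaw 74.24 turn -0.06 now-axes [0.0019 0.004  0.1347] after-axes [0.0019 0.004  0.1347] tilt [-0.002 -0.    -1.   ] w 0.496 F [ 0.3  0.8 -0.5] g 0.0
```

Emit:
step_arm([
  [0, 0.003, 0.04, 0],
  [0, 0, 0.04, 0],
  [0, 0, 0.04, 0],
  [0, 0, 0.014, 0],
  [0, 0, 0, 0],
])

```text
t: 1.65
tcp_pos: [0.4901, 0.3757, 0.0652]
ee_rot: [-0.002, 0.136, 0.991, -0.001]
ft_force: [-0.4, -0.5, 0.7]
width: 0.497
grip_force: 0.0
```

Emit:
step_arm([
  [0, 0, 0, 0],
  [0, 0, 0, 0],
  [0, 0, 0, 0],
  [0, 0, 0, 0],
  [0, 0, 0, 0],
], jaw=0)

```text
t: 2.15
tcp_pos: [0.4945, 0.3766, 0.0703]
ee_rot: [0.002, 0.137, 0.991, 0.001]
ft_force: [-0.4, 1.3, 6.7]
width: 0.13
grip_force: 79.2
```

Emit:
step_arm([
  [0, 0, 0, 0],
  [0, 0, 0, 0],
  [0, 0, -0.006, 0],
  [0, 0, -0.006, 0],
  [0, 0, 0, 0],
])

```text
t: 2.65
tcp_pos: [0.4937, 0.376, 0.0808]
ee_rot: [0.001, 0.137, 0.991, 0.001]
ft_force: [0.0, -1.2, -2.5]
width: 0.128
grip_force: 78.0
```

Run:
```python
from h import *
go([.4304,.1514,.078],103)
c=cam("wrist"); save(c,"pics/w2.png",1)
```

```text
t 2.65 yaw 74.28 turn -28.72 now-axes [ 0.     -0.2333  0.0028] after-axes [ 0.1122 -0.2046  0.0028] tilt [ 0.002  0.001 -1.   ] w 0.128 F [ 0.  -1.2 -2.5] g 78.0
```

View pics/w2.png

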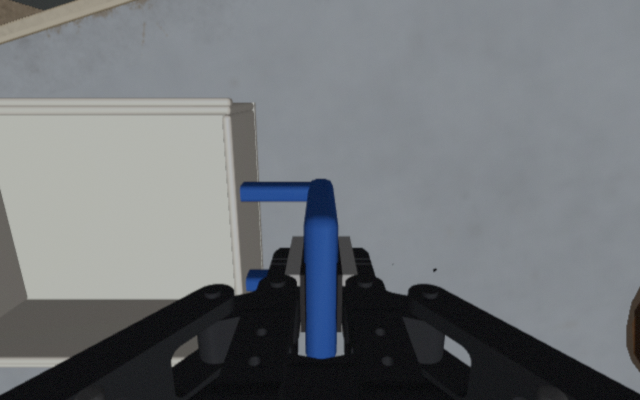

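The grip is firmly between the pads, with the tray lifted and level.

Emit:
step_arm([
  [0, -0.015, 0, 0],
  [0, -0.028, 0, -3],
  [0, -0.03, 0, -3],
  [0, -0.03, 0, -3],
  [0, -0.03, 0, -3],
])

```text
t: 3.2
tcp_pos: [0.4651, 0.2445, 0.0789]
ee_rot: [-0.0, 0.031, 1.0, -0.0]
ft_force: [0.7, -0.3, -1.6]
width: 0.129
grip_force: 78.2
```

Run:
```python
from h import *
go([.4304,.155,.08],103)
```

```text
t 3.20 yaw 86.43 turn -16.57 now-axes [ 0.0291 -0.0915 -0.0011] after-axes [ 0.054  -0.0794 -0.0011] tilt [-0.001 -0.    -1.   ] w 0.129 F [ 0.7 -0.3 -1.6] g 78.2
```

Emit:
step_arm([
  [0.01, -0.03, 0, -4],
  [0.012, -0.028, 0, -4],
  [0.012, -0.022, 0, -4],
  [0.008, -0.007, 0, -4.5],
  [0, 0, 0, 0],
])

```text
t: 3.7
tcp_pos: [0.4239, 0.1564, 0.079]
ee_rot: [-0.001, -0.111, 0.994, 0.0]
ft_force: [0.3, 0.2, -1.3]
width: 0.126
grip_force: 78.3
```

Run:
```python
from h import *
import pickle
go([.4304,.155,.08],103)
c=cam("top"); pickle.dump(c,open("top2.pkl","wb"))
a=c["im"][180:275,210:445,::-1]; cv2.imwrite("pics/tc2.png",cv2.resize(a,None,fx=3.4,fy=3.4,interpolation=cv2.INTER_CUBIC))
```

```text
t 3.70 yaw 102.71 turn -0.29 now-axes [-0.0061 -0.0028 -0.001 ] after-axes [-0.006  -0.0028 -0.001 ] tilt [-0.001 -0.    -1.   ] w 0.126 F [ 0.3  0.2 -1.3] g 78.3
```

View pics/tc2.png

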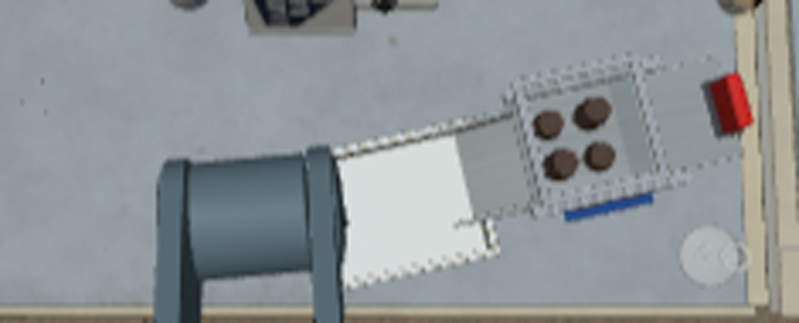

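The tray reaches under the chute lip, with its near lower corner at (495,248). The chute wall ends are at (432,132) and (458,225). The tray sits a little low in the picture (-x) relative to the chute.

Run:
```python
from h import *
import pickle
t=pickle.load(open("top2.pkl","rb"))
f=lambda p,z:onz(t,np.array(p)/3.4+[210-.35,180-.35],z)[:2]
a=np.radians(103); u=np.array([np.cos(a),np.sin(a)]); x=np.array([u[1],-u[0]]); o=np.array([.4876,-.098])
for n,p,z in[("tray corner",(495,248),.07),("low edge",(345,287),.07),("up edge",(340,152),.07),("up edge2",(420,134),.07),("wallA",(432,132),.12),("wallB",(458,225),.12),("lipfloorA",(458,140),.091),("lipfloorB",(474,214),.091),("red",(735,103),.29)]:
    w=f(p,z); print(n,w.round(4),"hopper x,y",((w-o)@x).round(4),((w-o)@u).round(4))
```

```text
tray corner [ 0.4061 -0.0495] hopper x,y -0.0685 0.0656
low edge [0.3686 0.097 ] hopper x,y -0.0721 0.2168
up edge [0.5001 0.1025] hopper x,y 0.0573 0.1925
up edge2 [0.518  0.0232] hopper x,y 0.0569 0.1112
wallA [0.5145 0.0137] hopper x,y 0.0514 0.1028
wallB [ 0.4266 -0.0101] hopper x,y -0.0396 0.0993
lipfloorA [ 0.5099 -0.013 ] hopper x,y 0.0408 0.0778
lipfloorB [ 0.4382 -0.0277] hopper x,y -0.0323 0.0796
red [ 0.5198 -0.2264] hopper x,y 0.0024 -0.1323
```

Emit:
step_arm([
  [-0.011, -0.006, 0, 0],
  [0, 0, 0, 0],
  [0, 0, 0.004, 0],
  [0, 0, 0.003, 0],
  [0, 0, 0, 0],
])

```text
t: 4.25
tcp_pos: [0.4362, 0.1541, 0.0714]
ee_rot: [-0.001, -0.111, 0.994, 0.0]
ft_force: [-0.9, 0.5, -2.3]
width: 0.13
grip_force: 78.3
```

Emit:
step_arm([
  [0, 0, 0.003, 0],
  [0, 0, 0.001, 0],
  [0, 0, 0, 0],
  [0, 0, 0, 0],
  [0, 0, 0, 0],
])

```text
t: 4.75
tcp_pos: [0.4369, 0.1546, 0.0701]
ee_rot: [-0.0, -0.112, 0.994, 0.0]
ft_force: [-10.6, 2.2, 19.8]
width: 0.126
grip_force: 81.8
```

Emit:
step_arm([
  [0, 0, -0.003, 0],
  [0, 0, 0, 0],
  [0, 0, 0, 0],
])

```text
t: 5.05
tcp_pos: [0.437, 0.1539, 0.0711]
ee_rot: [-0.0, -0.111, 0.994, 0.0]
ft_force: [1.0, -0.2, -2.4]
width: 0.126
grip_force: 78.4
```

Emit:
step_arm([
  [0, 0, 0, 0],
  [0, 0, 0, 0],
  [0, 0, 0, 0],
  [0, 0, 0, 0],
  [0, 0, 0, 0],
], jaw=40)

```text
t: 5.55
tcp_pos: [0.4371, 0.1539, 0.0713]
ee_rot: [0.0, -0.111, 0.994, -0.0]
ft_force: [0.3, 0.1, -0.2]
width: 0.4
grip_force: 0.0
```

Emit:
step_arm([
  [0, 0, -0.02, 0],
  [0, 0, -0.04, 0],
  [0, 0, -0.05, 0],
  [0, 0, -0.05, 0],
  [0, 0, -0.05, 0],
])

```text
t: 6.05
tcp_pos: [0.4366, 0.1539, 0.2833]
ee_rot: [0.0, -0.111, 0.994, -0.0]
ft_force: [1.0, 0.8, -0.1]
width: 0.398
grip_force: 0.0
```

Emit:
step_arm([
  [0, 0, -0.05, 0],
  [0, 0, -0.05, 0],
  [0, 0, -0.05, 0],
  [0, 0, 0, 0],
  [0, 0, 0, 0],
])

```text
t: 6.55
tcp_pos: [0.4375, 0.1539, 0.4324]
ee_rot: [0.001, -0.111, 0.994, -0.0]
ft_force: [0.2, -0.5, -1.4]
width: 0.402
grip_force: 0.0
```

Run:
```python
from h import *
go([.5194,-.226,.40],103)
c=cam("wrist"); cv2.imwrite("pics/w3.png",c["im"][:,:,::-1])
```

```text
t 6.55 yaw 102.78 turn -0.22 now-axes [ 0.0042 -0.3886  0.0324] after-axes [ 0.0056 -0.3886  0.0324] tilt [ 0.003  0.    -1.   ] w 0.402 F [ 0.2 -0.5 -1.4] g 0.0
```

View pics/w3.png

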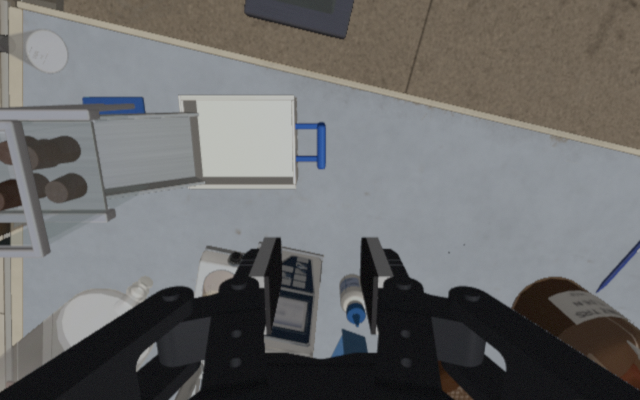

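The wrist view shows the tray square and upright, free of the gripper, with its rim at (180..297, 96..188) and its grip at (322,146). The chute lip lies over its near end at x of about 198, rows 113..182.

Emit:
step_arm([
  [0, -0.04, 0, 0],
  [0, -0.04, 0, 0],
  [0, -0.04, 0, 0],
  [0, -0.04, 0, 0],
  [0, -0.04, 0, 0],
])

```text
t: 7.1
tcp_pos: [0.4807, -0.0425, 0.4289]
ee_rot: [-0.002, -0.111, 0.994, 0.001]
ft_force: [0.8, 0.8, 0.5]
width: 0.4
grip_force: 0.0
```

Emit:
step_arm([
  [0, -0.04, 0, 0],
  [0, -0.04, 0, 0],
  [0, -0.04, 0, 0],
  [0, -0.04, 0, 0],
  [0.004, -0.028, 0, 0],
])

```text
t: 7.6
tcp_pos: [0.5186, -0.2275, 0.4279]
ee_rot: [-0.002, -0.111, 0.994, 0.002]
ft_force: [0.7, 0.4, 0.3]
width: 0.397
grip_force: 0.0
```

Emit:
step_arm([
  [0, 0, 0.02, 0],
  [0, 0, 0.02, 0],
  [0, 0, 0, 0],
])

```text
t: 7.9
tcp_pos: [0.5172, -0.2246, 0.3855]
ee_rot: [-0.004, -0.111, 0.994, 0.003]
ft_force: [0.0, 0.1, -0.4]
width: 0.397
grip_force: 0.0
```

Run:
```python
from h import *
import pickle
go([.5194,-.226,.251],103)
c=cam("wrist"); pickle.dump(c,open("w4.pkl","wb")); cv2.imwrite("pics/w4.png",c["im"][:,:,::-1])
h=cv2.cvtColor(c["im"],cv2.COLOR_RGB2HSV).astype(int); m=(((h[...,0]<8)|(h[...,0]>172))&(h[...,1]>140)&(h[...,2]>70)).astype(np.uint8)
k=max(cv2.findContours(m,cv2.RETR_EXTERNAL,cv2.CHAIN_APPROX_NONE)[0],key=cv2.contourArea)
b=cv2.boxPoints(cv2.minAreaRect(k)); print(cv2.boundingRect(k),[onz(c,p,.29)[:2].round(4).tolist() for p in b])
print("pred",proj(c,[.5194,-.226,.29]))
c=cam("top"); pickle.dump(c,open("top3.pkl","wb"))
```

```text
t 7.90 yaw 102.74 turn -0.26 now-axes [-0.0018 -0.0018  0.1345] after-axes [-0.0018 -0.0018  0.1345] tilt [-0.008  0.006 -1.   ] w 0.397 F [ 0.   0.1 -0.4] g 0.0
(300, 162, 20, 72) [[0.4973, -0.2428], [0.4945, -0.2302], [0.5446, -0.219], [0.5475, -0.2323]]
pred [317.13405387 197.91776989]
```

View pics/w4.png

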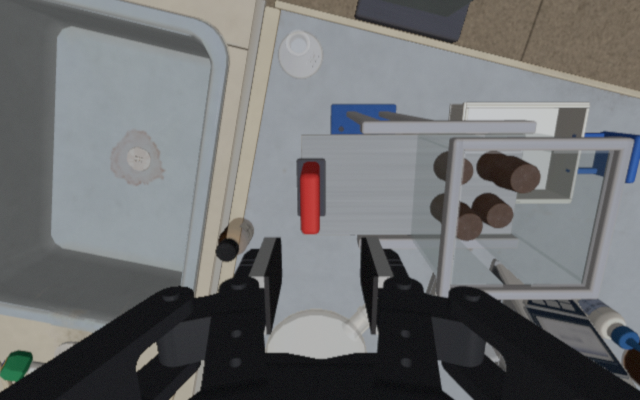

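The wrist view shows the red grip at (310,198), parallel to the pads and about 5 mm to the -y side of the tool. The tray sits under the chute, and the amber bottle at (232,240) and the flask at (300,52) are undisturbed.

Emit:
step_arm([
  [-0.002, -0.006, 0.03, 0],
  [0, 0, 0.03, 0],
  [0, 0, 0.03, 0],
  [0, 0, 0.03, 0],
  [0, 0, 0.012, 0],
])

```text
t: 8.5
tcp_pos: [0.5214, -0.2298, 0.257]
ee_rot: [-0.001, -0.112, 0.994, 0.001]
ft_force: [-0.2, -0.2, -0.4]
width: 0.398
grip_force: 0.0
```

Emit:
step_arm([
  [0, 0, 0, 0],
  [0, 0, 0, 0],
  [0, 0, 0, 0],
  [0, 0, 0, 0],
  [0, 0, 0, 0],
], jaw=0)

```text
t: 9.0
tcp_pos: [0.5225, -0.2308, 0.2601]
ee_rot: [0.0, -0.111, 0.994, -0.0]
ft_force: [0.3, 0.6, -3.9]
width: 0.151
grip_force: 79.7
```

Run:
```python
from h import *
go([.5194,-.226,.251],103); print(ctrl.observe()["tcp_pos"])
import pickle
t=pickle.load(open("top3.pkl","rb"))
a=t["im"][180:275,210:445,::-1]; cv2.imwrite("pics/tc3.png",cv2.resize(a,None,fx=3.4,fy=3.4,interpolation=cv2.INTER_CUBIC))
```

```text
t 9.00 yaw 102.79 turn -0.21 now-axes [0.002  0.0054 0.0091] after-axes [0.002  0.0054 0.0091] tilt [ 0.001 -0.    -1.   ] w 0.151 F [ 0.3  0.6 -3.9] g 79.7
[ 0.52253548 -0.23080289  0.26011891]
```

View pics/tc3.png

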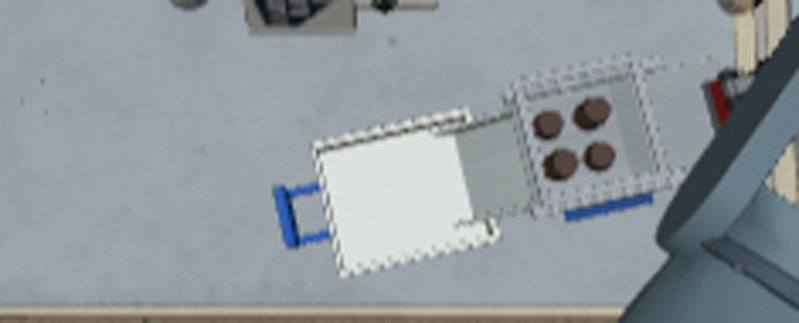

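The tray is centred on the chute with its near corners at (467,110) and (497,238), both behind the lip. The gate grip is held at 80 N, so I can pull.

Emit:
step_arm([
  [0, -0.01, 0, 0],
  [0, -0.02, 0, 0],
  [0, -0.02, 0, 0],
  [0, -0.02, 0, 0],
  [0, -0.012, 0, 0],
])

```text
t: 9.5
tcp_pos: [0.5409, -0.3117, 0.2601]
ee_rot: [0.0, -0.111, 0.994, -0.0]
ft_force: [-0.5, 3.7, -0.0]
width: 0.153
grip_force: 80.2
```

Emit:
step_arm([
  [0, -0.006, 0, 0],
  [0, -0.002, 0, 0],
  [0, 0, 0, 0],
  [0, 0, 0, 0],
  [0, 0, 0, 0],
])

```text
t: 10.0
tcp_pos: [0.5425, -0.3185, 0.2601]
ee_rot: [0.0, -0.111, 0.994, -0.001]
ft_force: [0.0, 2.1, 2.7]
width: 0.146
grip_force: 80.5
```

Emit:
step_arm([
  [0, 0, 0, 0],
  [0, 0, 0, 0],
  [0, 0, 0, 0],
  [0, 0, 0, 0],
  [0, 0, 0, 0],
])

```text
t: 10.5
tcp_pos: [0.5425, -0.3185, 0.26]
ee_rot: [0.0, -0.111, 0.994, -0.0]
ft_force: [0.0, 3.0, 5.5]
width: 0.153
grip_force: 81.0
```

Run:
```python
from h import *
go([.5225,-.2308,.26],102.8)
import pickle
a=cam("top")["im"][180:275,210:445,::-1]; b=cam("scene")["im"][150:330,250:500,::-1]
a=cv2.resize(a,(600,243),interpolation=cv2.INTER_CUBIC); b=cv2.resize(b,(480,345),interpolation=cv2.INTER_CUBIC)
H=np.zeros((590,600,3),np.uint8); H[:243]=a; H[243:588,:480]=b; cv2.imwrite("pics/o.png",H)
```

```text
t 10.50 yaw 102.79 turn -0.01 now-axes [0.0001 0.09   0.    ] after-axes [0.0001 0.09   0.    ] tilt [ 0.001 -0.001 -1.   ] w 0.153 F [0.  3.  5.5] g 81.0
```

View pics/o.png

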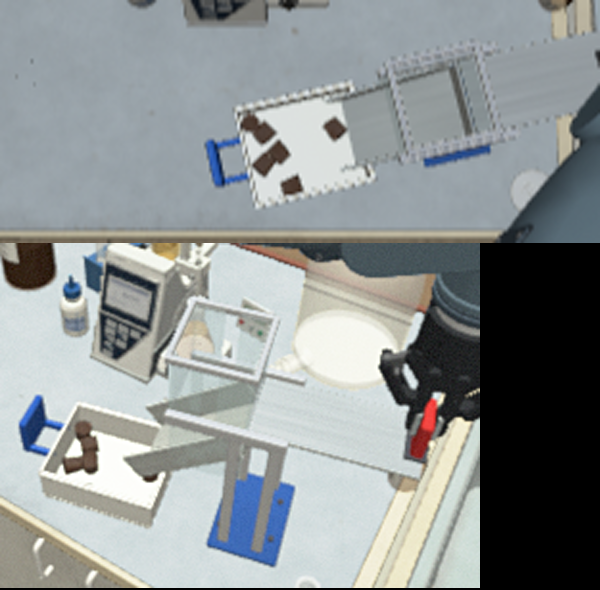

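The gate is fully out (90 mm), the hopper is empty, and all six stoppers are in the tray. In the top view they are at about (249,122), (264,131), (263,163), (277,152), (335,128) and (290,186). Next I push the gate shut.

Emit:
step_arm([
  [0, 0.01, 0, 0],
  [0, 0.02, 0, 0],
  [0, 0.02, 0, 0],
  [0, 0.02, 0, 0],
  [0, 0.012, 0, 0],
])

```text
t: 11.1
tcp_pos: [0.5242, -0.2382, 0.26]
ee_rot: [0.001, -0.111, 0.994, -0.001]
ft_force: [2.0, -2.8, 5.0]
width: 0.151
grip_force: 80.7
```

Emit:
step_arm([
  [0, 0.006, 0, 0],
  [0, 0.003, 0, 0],
  [0, 0.001, 0, 0],
  [0, 0, 0, 0],
  [0, 0, 0, 0],
])

```text
t: 11.6
tcp_pos: [0.5225, -0.2308, 0.2601]
ee_rot: [0.001, -0.111, 0.994, -0.002]
ft_force: [3.6, -6.5, 4.6]
width: 0.147
grip_force: 80.9
```

Run:
```python
from h import *
go([.5225,-.2308,.26],102.8)
```

```text
t 11.60 yaw 102.73 turn -0.07 now-axes [ 0.     -0.      0.0001] after-axes [ 0.     -0.      0.0001] tilt [ 0.002 -0.003 -1.   ] w 0.147 F [ 3.6 -6.5  4.6] g 80.9
```

Emit:
step_arm([
  [0, 0.003, 0, 0],
  [0, 0, 0, 0],
  [0, 0, 0, 0],
])

```text
t: 11.9
tcp_pos: [0.5225, -0.2307, 0.2601]
ee_rot: [0.002, -0.11, 0.994, -0.004]
ft_force: [7.7, -17.0, -0.2]
width: 0.155
grip_force: 80.4
```

Emit:
step_arm([
  [0, -0.003, 0, 0],
  [0, 0, 0, 0],
])

```text
t: 12.1
tcp_pos: [0.5225, -0.2308, 0.26]
ee_rot: [0.001, -0.111, 0.994, -0.001]
ft_force: [2.3, -5.0, 5.8]
width: 0.15
grip_force: 81.3
```

Emit:
step_arm([
  [0, 0, 0, 0],
  [0, 0, 0, 0],
  [0, 0, 0, 0],
  [0, 0, 0, 0],
  [0, 0, 0, 0],
], jaw=40)

```text
t: 12.6
tcp_pos: [0.5217, -0.2286, 0.259]
ee_rot: [-0.0, -0.111, 0.994, 0.0]
ft_force: [-0.5, -0.6, 0.4]
width: 0.397
grip_force: 0.0
```

Emit:
step_arm([
  [0, 0, -0.02, 0],
  [0, 0, -0.04, 0],
  [0, 0, -0.04, 0],
  [0, 0, -0.04, 0],
  [0, 0, 0, 0],
])

```text
t: 13.1
tcp_pos: [0.5236, -0.2299, 0.4065]
ee_rot: [0.004, -0.111, 0.994, -0.004]
ft_force: [0.7, -1.2, 0.9]
width: 0.396
grip_force: 0.0
```

Run:
```python
from h import *
go([.5225,-.2308,.26],102.8)
c=cam("wrist"); a=cam("top")["im"][180:275,210:445,::-1]
a=cv2.resize(a,(480,194),interpolation=cv2.INTER_CUBIC); b=cv2.resize(c["im"][:,:,::-1],(640,400)) 
H=np.zeros((594,640,3),np.uint8); H[:194,:480]=a; H[194:]=b; cv2.imwrite("pics/e.png",H)
h=cv2.cvtColor(c["im"],cv2.COLOR_RGB2HSV).astype(int); m=(((h[...,0]<8)|(h[...,0]>172))&(h[...,1]>140)&(h[...,2]>70)).astype(np.uint8)
k=max(cv2.findContours(m,cv2.RETR_EXTERNAL,cv2.CHAIN_APPROX_NONE)[0],key=cv2.contourArea)
print(np.mean([onz(c,p,.29)[:2] for p in cv2.boxPoints(cv2.minAreaRect(k))],0), "before ~", (.521,-.2311))
```

```text
t 13.10 yaw 102.80 turn -0.00 now-axes [ 0.0012 -0.0007  0.1465] after-axes [ 0.0012 -0.0007  0.1465] tilt [ 0.009 -0.007 -1.   ] w 0.396 F [ 0.7 -1.2  0.9] g 0.0
[ 0.52137252 -0.23081466] before ~ (0.521, -0.2311)
```

View pics/e.png

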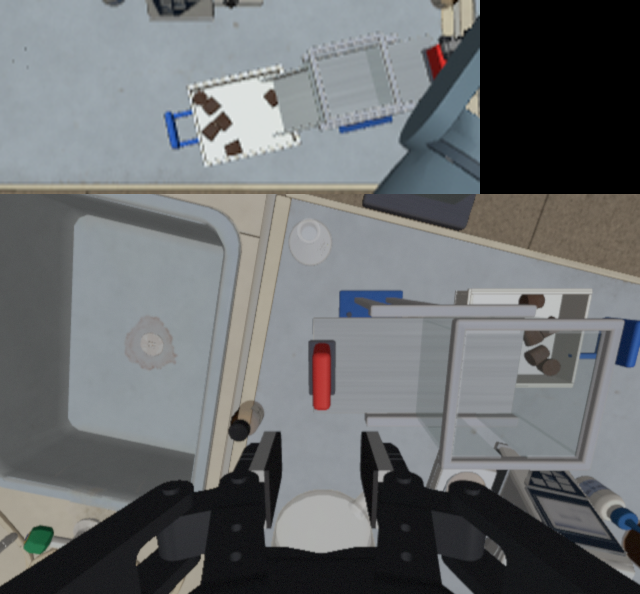

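The gate is back at its stop: the red grip is at (322,377), the same position as before the pull. All six stoppers are in the tray, the bottles and flask are still standing, and the gripper is clear of everything.

```bash
python3 -c "
from rig import ctrl
print(ctrl.sign_off())"
```

```text
the job is handed in; nothing more can be done
None
```

The job is handed in at about 13 s of the 51 s allowed: the tray stands under the chute with all six stoppers in it, the gate is back against its shut stop, and the bottles and flask look undisturbed in the final pictures.

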